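Release the eccentric lock and push the cuvette carriage home

TASK

This is touch work, nothing is picked up or lifted: with the fingertips, push the red lever post round until the brass cam is at its low point (lever over the green line on the base plate); only after that, push the blue cuvette carriage forward by its upright rear plate until it is fully home against the white detector head. Leave the cam at its low point, the black cuvette block sitting in the carriage, and everything else on the bench where it stands.

Things in the scene. Friction and masses are not known exactly. Their poses are not given: they have to be found in the camera images.
- stage: Fixed grey base plate of the cuvette loading stage, 12 mm thick. Origin on the bench under it: the plate spans x -100 to +130, y -90 to +90 mm. +x is 'forward' (the way the carriage is pushed), +y its left, z up. A green line on the plate, 0.30 rad to the left of +x as seen from the cam axis, marks the lever's low-point direction.
- head_face (a point): Point on the rear face of the fixed white detector head, where the carriage front stops, 45 mm above the bench, at x +58, y -45 mm in the stage frame. The head spans x +58 to +125, y -90 to -12 mm and tops out 84 mm above the bench.
- cam_axis (a point): The cam's vertical turning axis at the base plate's top (12 mm above the bench), at x +35, y +40 mm in the stage frame. The brass cam plate is a disc of radius 26 mm set 16 mm off this axis, 14 to 28 mm above the bench.
- lever_post (a point): Centre of the upright red lever post (12 mm diameter), 58 mm above the bench; the post spans 35 to 80 mm above the bench, at the end of a dark flat arm whose top is 35 mm above the bench. It runs on a circle of radius 65 mm about the cam axis and is turned by pushing on its side with about 2.5 N.
- cam (a joint): Cam angle, rad, counter-clockwise positive from above, limits -0.6 to 2.4. 0 is the low point: lever over the green line, smallest radius facing the follower nose. Starts at 1.1 to 2.0 (lever to the left or rear left); turn it clockwise. It stays where left and can be pushed past the low point. More than about 0.45 either side of 0 it blocks the follower before the carriage is home.
- push_plate (a point): Centre of the rear face of the carriage's upright blue push plate, 45 mm above the bench; plate 60 mm wide (y), 8 mm thick, 16 to 65 mm above the bench. Starts at x -75, y -45 mm in the stage frame, same axes. The carriage reaches 100 mm forward. A steel follower arm 14 to 26 mm above the bench sticks out to its left as far as stage y +47 mm, nose pointing forward at the cam.
- carriage (a joint): Carriage travel forward along the stage's +x, in m: 0 at the start (fully back), 0.0335 fully home with its front against the detector head. About 3 N of friction; stays where it is left.
- block_center (a point): Centre of the loose black cuvette block, 84 x 48 x 30 mm, 36 mm above the bench, sitting loosely (2 mm play) in the carriage tray, with four small capped cuvettes on top reaching 65 mm above the bench. It rides along with the carriage.
- wash_bottle: Bystander: white bottle with a red cap, 60 mm diameter, 165 mm tall, standing to the right of the stage; origin at its foot.
- jar: Bystander: white jar with a blue cap, 54 mm diameter, 75 mm tall, beside the stage; origin at its foot.
- beaker: Bystander: glass beaker, 68 mm diameter, 80 mm tall, beside the stage; origin at its foot.
- tip_box: Bystander: yellow pipette-tip box, 75 x 50 x 45 mm, beside the stage; origin at the centre of its underside.
- dish: Bystander: flat clear dish, 80 mm diameter, 14 mm tall, left of the stage's front; origin at its foot.
- marker: Bystander: white and blue marker pen, 130 mm long, 15 mm thick, lying to the right of the stage's rear; origin near its middle, on the bench.
Things that resemble listed ones, but are neither listed nor needed, are in the scene too. Of the things shaped like the part that bears block_center, the black one is meant.

How it is judged:
On the way, in this order (a step that is already met when the one before it is completed fails the run):
1. the cam is at its low point (within 0.45 rad) while the carriage is still back (less than 6 mm forward) (value of joint cam between -0.45 and 0.45 rad and value of joint carriage below 0.006 m), for 0.2 s.
2. the carriage is fully home (within 2.5 mm) (value of joint cam between -0.45 and 0.45 rad and value of joint carriage above 0.031 m), for 0.2 s.
At the end, for the whole second after the job is handed in: Carriage within 2.5 mm of fully home, cam within 0.45 rad of its low point and at rest, the cuvette block seated level in the carriage tray (within 7 mm of its place), bystanders within 30 mm of where they stood (all of step 2 and velocity of joint cam between -0.05 and 0.05 rad/s and x of block_center in the frame of push_plate between 0.045 and 0.059 m and y of block_center in the frame of push_plate between -0.007 and 0.007 m and z of block_center in the frame of push_plate below -0.003 m and angle between block_center's own z axis and vertical below 0.1 rad); the robot touches nothing.
It fails at once if the carriage is pushed forward (more than 6 mm) while the cam is not at its low point (more than 0.5 rad off) (value of joint carriage above 0.006 m and (value of joint cam above 0.5 rad or value of joint cam below -0.5 rad)).
It fails at once if the cuvette block is lifted (more than 8 mm) or carried out of the tray (z of block_center in the frame of stage above 0.044 m).
It fails at once if a bystander is lifted, knocked over or moved more than 30 mm (distance of any of wash_bottle, jar, beaker, tip_box, dish, marker from where it was at the start of the episode above 0.03 m or angle between any of wash_bottle, jar, beaker, tip_box, dish's own z axis and vertical above 0.5 rad).
It also fails if it takes over 64 s, if anything falls off the work surface, if the arm or the gripper's body presses on something with over 40 N, if the wrist force passes 120 N, or if a joint passes its speed limit or range.

ROBOT

A 6-joint arm with a two-finger parallel gripper is mounted at the origin on the work surface. World frame = base frame: x ahead of the robot, y to its left, z up, the work surface at z = 0. Lengths are in m, angles in rad, forces in N, time in s.
With the tool pointing down it reaches from about 0.325 to 0.775 m from the base axis. Payload 5.5 kg.
Tool frame: the origin (TCP) lies at the very end of the fingers, on their centre line; the grasp point (between the pads) lies 19 mm behind it; y points along the fingers, z is the direction in which the jaws open and shut, and the axes are right-handed (so a half turn about y gives the same grasp; the last joint's range is limited). The gripper opens to 88 mm and grips with 3 to 60 N. Pads are 20 mm wide; open, the fingers measure 115 mm over their backs; the gripper's body (75 mm by 178 mm) begins 61 mm behind the grasp point.
Start: joints at [-1.186, 0.091, 1.231, -0, 1.82, -0.057], TCP at [0.257, -0.542, 0.198] pointing down, gripper open.
Joint ranges: [-2.87, 2.87], [-0.86, 2.18], [0.17, 2.46], [-1.51, 4.65], [0.06, 2.69], [-2.65, 2.65]. Speed limits (rad/s): [2.57, 2.57, 3.01, 3.14, 3.14, 3.14].

INTERFACE

Orientations are given as a unit quaternion [x, y, z, w].
In Python, from rig import ctrl, vision gives the robot as it stands.
- The arm moves only by the tool drive_tool, never from a script. Its argument "increments" is a list of rows, each a list of 2 entries, a list of its own where there are three numbers: the shift along the tool's x, y, z in cm, then the turn, a rotation vector about the tool's x, y, z in rad. In form: [[[x, y, z], [ax, ay, az]], ...]. A call has exactly 10 rows; each row is the pose to reach, as a shift and turn from the pose commanded when the call began, along the tool's axes at that moment; what a row does not reach only later rows make up. A row lasts 1/10 s, in which the tool goes at most 50 mm and 8.59 degrees, less where a joint would pass 70% of its speed; a pose out of reach is approached as far as the arm can. A call with a gripper value outside its range is refused whole. "gripper" is the gripper command: -1 is shut, 1 is fully open, values between are in proportion, set as the call begins (left out, the last holds). The fingers move at their own pace and stop on an object; "squeeze" is the grip in N (left out, the last holds). Time passes only in rows, so rows that repeat a pose let the fingers close, or fill a call up. It gives the time, the measured TCP pose, the force and the opening at its end, in the units of the state.
- ctrl.observe(): the state, without advancing time (a new reading comes with each control period).
- vision.camera(name): name is "side" or "top" or "wrist"; returns the picture (384x512x3 uint8, blue, green, red); there is no depth.
- vision.camera_params(name): a dict with "mtx" (3x3 intrinsics, pixels), "k1" (the pictures are not rectified: a ray, as slopes to the right and down, at radius r is drawn at 1 + k1 r^2 times it, then the intrinsics apply), "extrinsics" (4x4, takes a point from world to camera coordinates). Camera axes: x right, y down, z forward; pixel columns grow to the right and rows downward; lengths in m; the calibration is good to about 2 mm. A picture is of the moment at which its call begins: read the wrist's pose just before it. camera_params takes no time and is no camera call; for the wrist camera it gives the pose at the moment of the call.
- ctrl.job_done(): hands the job in, once; it reports no verdict.
The state is a dict: "time_s": time; "joint_positions": joint angles; "dq": joint speeds; "joint_torque": joint torques, N m; "tool_pos": TCP position; "eef_rot": TCP orientation; "ft_force": force on the tool from outside, world axes, zero at the start; "ft_torque": the same for the moment, N m; "width": finger opening in m.
Only numpy, scipy, OpenCV 4.12 (cv2) and the standard library are available. Lean on these libraries where they do the work, as an engineer would, in place of code of your own. Each camera call takes 0.05 s, during which the arm holds its last target.

## Working session

There is one attempt and no reset: what is moved stays moved. The work goes in short steps, Python scripts to look and compute and a tool call to move; the robot and the scene stay as the last step left them, time stands still between calls to the robot, and variables do not carry over. Pictures are saved under pics/ and viewed, and the job is handed in when it is done.

Besides the shell and the picture viewer there is one more tool, called after "Emit:" by a JSON object that holds its "name" and its "arguments". drive_tool: Moves the arm, as the interface text tells. Its arguments: {"type":"object","properties":{"increments":{"type":"array"},"gripper":{"type":"number"},"squeeze":{"type":"number"}},"required":["increments"]}

```bash
ls; mkdir -p pics
python3 - <<'E'
from rig import ctrl, vision
import cv2, numpy as np
s=ctrl.observe(); print({k:np.round(v,3) for k,v in s.items()})
for n in ["top","side"]:
    p=vision.camera_params(n); print(n,np.round(p["mtx"],1).tolist(),p["k1"],np.round(p["extrinsics"],3).tolist())
    cv2.imwrite(f"pics/{n}0.png",vision.camera(n))
E
```

```text
pics
{'time_s': np.float64(0.0), 'joint_positions': array([-1.186,  0.092,  1.232, -0.   ,  1.82 , -0.057]), 'dq': array([ 0.001, -0.   , -0.001,  0.001,  0.   ,  0.002]), 'joint_torque': array([-0.0000e+00, -4.4646e+01, -4.0644e+01,  7.0000e-02,  2.9000e-02,
       -0.0000e+00]), 'tool_pos': array([ 0.256, -0.542,  0.197]), 'eef_rot': array([-0.155,  0.691, -0.689,  0.155]), 'ft_force': array([-0.324,  0.101, -0.226]), 'ft_torque': array([ 0.018, -0.022, -0.033]), 'width': np.float64(0.088)}
top [[435.6, 0.0, 251.7], [0.0, 435.6, 197.3], [0.0, 0.0, 1.0]] 0.058284923808267455 [[-0.024, -1.0, 0.011, -0.003], [-0.997, 0.024, -0.071, 0.491], [0.071, -0.012, -0.997, 1.234], [0.0, 0.0, 0.0, 1.0]]
side [[446.6, 0.0, 246.4], [0.0, 446.6, 192.5], [0.0, 0.0, 1.0]] -0.13405188974649115 [[-0.833, -0.553, 0.004, 0.429], [-0.377, 0.564, -0.735, 0.235], [0.404, -0.614, -0.678, 1.192], [0.0, 0.0, 0.0, 1.0]]
```

View pics/top0.png

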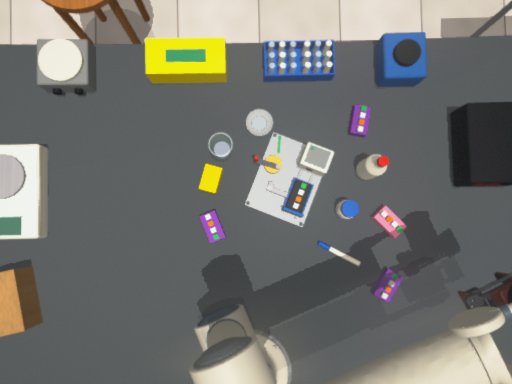

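View pics/side0.png

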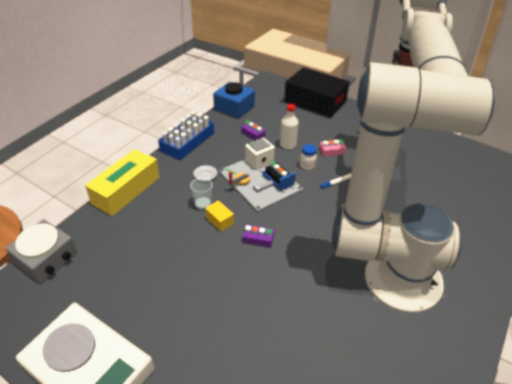

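The top view shows the stage around (287,180), with the red post at about (257,158), the green line at (279,145), the white head at (317,157) and the carriage at (298,197). I'll zoom in.

```bash
cat > h.py <<'E'
import numpy as np, cv2
from rig import ctrl, vision
def ray(n,uv,P=None):
    p=P or vision.camera_params(n); K=p["mtx"];k1=p["k1"];E=np.array(p["extrinsics"])
    d=np.array([(uv[0]-K[0][2])/K[0][0],(uv[1]-K[1][2])/K[1][1]]); s=d.copy()
    for _ in range(20): s=d/(1+k1*(s@s))
    R=E[:3,:3]; t=E[:3,3]
    return -R.T@t, R.T@np.array([s[0],s[1],1.])
def onz(n,uv,z,P=None):
    o,d=ray(n,uv,P); return o+d*(z-o[2])/d[2]
def proj(n,X,P=None):
    p=P or vision.camera_params(n); K=p["mtx"];E=np.array(p["extrinsics"])
    c=E[:3,:3]@np.array(X)+E[:3,3]; s=c[:2]/c[2]; s=s*(1+p["k1"]*(s@s))
    return np.array([K[0][0]*s[0]+K[0][2],K[1][1]*s[1]+K[1][2]])
E
python3 - <<'E'
import cv2
a=cv2.imread("pics/top0.png")[95:265,190:410]
cv2.imwrite("pics/top0z.png",cv2.resize(a,None,fx=3.5,fy=3.5,interpolation=cv2.INTER_CUBIC))
a=cv2.imread("pics/side0.png")[120:250,170:370]
cv2.imwrite("pics/side0z.png",cv2.resize(a,None,fx=4,fy=4,interpolation=cv2.INTER_CUBIC))
E
```

```text
(no output)
```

View pics/top0z.png

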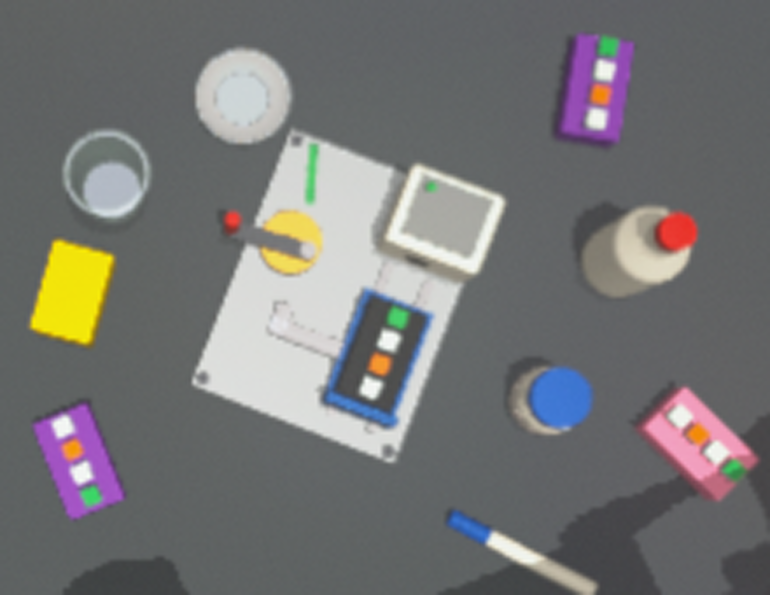

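View pics/side0z.png

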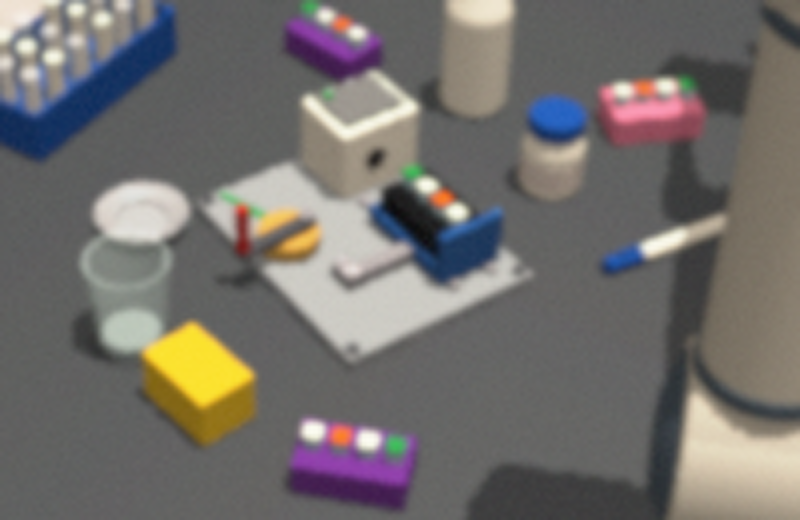

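```bash
cat > st.py <<'E'
from h import *
P=vision.camera_params("top")
z2=lambda u,v:((u+.5)/3.5-.5+190,(v+.5)/3.5-.5+95)
c=np.array([onz("top",z2(*q),.012,P)[:2] for q in [(293,130),(193,382),(395,462)]])
m=np.array([[.13,.09],[-.1,.09],[-.1,-.09]])
A=m-m.mean(0);B=c-c.mean(0)
th=np.arctan2((A[:,0]*B[:,1]-A[:,1]*B[:,0]).sum(),(A*B).sum())
R=np.array([[np.cos(th),-np.sin(th)],[np.sin(th),np.cos(th)]]);t=c.mean(0)-R@m.mean(0)
def S(x,y): return R@np.array([x,y])+t
def inv(p): return R.T@(np.array(p)[:2]-t)
E
python3 - <<'E'
from st import *
print("th",th,"t",t,"len",np.linalg.norm(c[0]-c[1]),np.linalg.norm(c[1]-c[2]),"res",(m@R.T+t-c).round(4).tolist())
print("axis",S(.035,.04),"pp",S(-.075,-.045),"head",S(.058,-.045))
img=cv2.imread("pics/top0.png").astype(int); b,g,r=img[...,0],img[...,1],img[...,2]
def blob(mk,box):
    x0,y0,x1,y1=box; ys,xs=np.nonzero(mk[y0:y1,x0:x1]); return xs.mean()+x0,ys.mean()+y0,len(xs)
red=blob((r>120)&(g<80)&(b<80),(245,145,275,170)); post=onz("top",red,.08,P); s=inv(post)
d=s-np.array([.035,.04]); print("post",red,post,s,"R",np.linalg.norm(d),"cam",np.arctan2(d[1],d[0])-.3)
gl=blob((g>r+40)&(g>b+20),(270,130,285,160)); q=inv(onz("top",gl,.012,P)); d=q-[.035,.04]; print("green",gl,q,np.arctan2(d[1],d[0]))
PS=vision.camera_params("side")
im=cv2.imread("pics/side0.png")
for X in [(*S(.13,.09),.012),(*S(-.1,.09),.012),(*S(-.1,-.09),.012),(*S(-.075,-.045),.045),(*post[:2],.08),(*S(.058,-.045),.045)]:
    print(proj("side",X,PS)); u,v=proj("side",X,PS); print(((u-170)*4,(v-120)*4))
for n,uv,z in [("beaker",(107,170),.08),("jar",(560,398),.075),("dish",(243,97),.014),("tip",(73,290),.045),("bottlecap",(677,231),.165),("marker",(520,552),.015)]:
    w=onz("top",z2(*uv),z,P); print(n,w[:2],inv(w))
print(ctrl.observe()["time_s"])
E
```

```text
th -0.398838681738874 t [ 0.52879288 -0.11557817] len 0.22604567748449977 0.1783858038239996 res [[0.0026, -0.0002], [-0.0012, 0.0009], [-0.0014, -0.0007]]
axis [ 0.57657976 -0.09230986] pp [ 0.44220375 -0.12792011] head [ 0.56476493 -0.17957045]
post (np.float64(255.66666666666666), np.float64(157.83333333333334), 18) [ 0.59457177 -0.02782147  0.08      ] [0.0265359  0.10641404] R 0.06695121733889407 cam 1.3975574184363218
green (np.float64(278.54901960784315), np.float64(144.15686274509804), 51) [0.09914051 0.06191394] 0.3292215327124066
[218.34663652 169.37942274]
(np.float64(193.3865460937435), np.float64(197.51769096629994))
[256.90029394 209.46245428]
(np.float64(347.601175746232), np.float64(357.84981711015735))
[302.62729274 187.85102608]
(np.float64(530.5091709530352), np.float64(271.40410431735165))
[287.59281969 180.96115509]
(np.float64(470.37127875844294), np.float64(243.844620378969))
[230.02202109 172.18305003]
(np.float64(240.08808437415087), np.float64(208.73220011729563))
[263.48605143 159.15649857]
(np.float64(373.94420571331466), np.float64(156.6259942617438))
beaker [0.63723217 0.06859884] [0.02840332 0.21183367]
jar [ 0.44992634 -0.28136038] [-0.00829525 -0.18339809]
dish [ 0.70916463 -0.04190744] [0.13760493 0.13793559]
tip [0.54729011 0.09985138] [-0.06661629  0.20570441]
bottlecap [ 0.56567917 -0.34948682] [ 0.12482924 -0.20122504]
marker [ 0.32772524 -0.25778008] [-0.13006248 -0.20912516]
0.1
```

Run:
```python
from st import *
from scipy.spatial.transform import Rotation as Ro
s=ctrl.observe(); Rt=Ro.from_quat(s["eef_rot"]).as_matrix(); print(Rt.round(3)); print("yaw x",np.arctan2(Rt[1,0],Rt[0,0]))
print("side corners seen: see zoom")
```

```text
[[-0.904 -0.001  0.428]
 [-0.428  0.002 -0.904]
 [-0.    -1.    -0.002]]
yaw x -2.699796070466772
side corners seen: see zoom
```

```bash
cat > pl.py <<'E'
from st import *
from scipy.spatial.transform import Rotation as Ro
# world target TCP, yaw of +z (push dir) -> tool-frame total shift (cm) & turn
def go(p,yaw,src=None):
    s=ctrl.observe(); Rt=Ro.from_quat(s["eef_rot"]).as_matrix()
    d=Rt.T@(np.array(p)-s["tool_pos"])*100
    z=np.array([np.cos(yaw),np.sin(yaw),0]); y=np.array([0,0,-1.]); x=np.cross(y,z)
    rv=Ro.from_matrix(Rt.T@np.stack([x,y,z],1)).as_rotvec()
    print("shift",d.round(2),"turn",rv.round(3)); return d,rv
E
python3 - <<'E'
from pl import *
go((.546,-.0163,.25),-.27)
E
```

```text
shift [-48.66  -5.26 -35.16] turn [ 0.002 -0.859 -0.001]
```

Emit:
{"name": "drive_tool", "arguments": {"increments": [[[0, -2, 0], [0, 0, 0]], [[-2, -4, -1.5], [0, 0, 0]], [[-5, -5.3, -3.5], [0, -0.1, 0]], [[-8.5, -5.3, -6], [0, -0.2, 0]], [[-12, -5.3, -8.5], [0, -0.3, 0]], [[-15.5, -5.3, -11], [0, -0.4, 0]], [[-19, -5.3, -13.5], [0, -0.5, 0]], [[-22.5, -5.3, -16], [0, -0.6, 0]], [[-26, -5.3, -18.5], [0, -0.7, 0]], [[-29, -5.3, -21], [0, -0.8, 0]]], "gripper": -1, "squeeze": 30}}

```text
time_s: 1.1
tool_pos: [0.4295, -0.2267, 0.2502]
eef_rot: [-0.413, 0.574, -0.574, 0.413]
ft_force: [0.1, 0.5, 0.5]
width: 0.0113
```

Run:
```python
from pl import *
go((.546,-.0163,.25),-.27)
```

```text
shift [-23.65   0.03   4.34] turn [ 0.001 -0.054 -0.   ]
```

Emit:
{"name": "drive_tool", "arguments": {"increments": [[[-3, 0, 0.5], [0, 0, 0]], [[-6, 0, 1], [0, -0.05, 0]], [[-9.5, 0, 1.7], [0, -0.05, 0]], [[-13, 0, 2.4], [0, -0.05, 0]], [[-16.5, 0, 3], [0, -0.05, 0]], [[-19.5, 0, 3.6], [0, -0.05, 0]], [[-22, 0, 4], [0, -0.05, 0]], [[-23.6, 0, 4.3], [0, -0.05, 0]], [[-23.6, 0, 4.3], [0, -0.05, 0]], [[-23.6, 0, 4.3], [0, -0.05, 0]]]}}

```text
time_s: 2.1
tool_pos: [0.5456, -0.0196, 0.2505]
eef_rot: [-0.426, 0.565, -0.565, 0.425]
ft_force: [-0.2, -0.6, -0.0]
width: 0.0005
```

Run:
```python
from pl import *
print(ctrl.observe()["joint_positions"].round(2))
go((.546,-.0163,.045),-.27)
cv2.imwrite("pics/wr1.png",vision.camera("wrist"))
a=vision.camera("side")[120:250,170:370]
cv2.imwrite("pics/side1z.png",cv2.resize(a,None,fx=4,fy=4,interpolation=cv2.INTER_CUBIC))
```

```text
[-0.1  -0.04  1.27 -0.    1.91  0.18]
shift [-0.35 20.55 -0.04] turn [ 0.001 -0.009  0.001]
```

View pics/wr1.png

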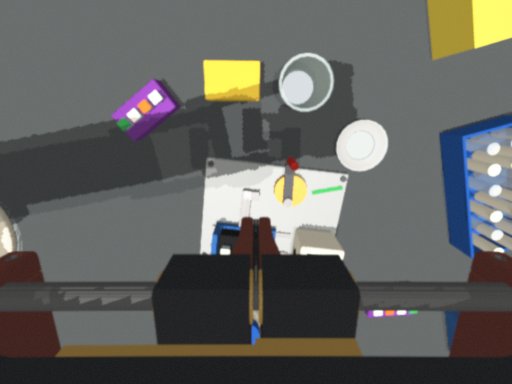

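The wrist view shows the red post at about (292,163), the plate's left corners at (210,162) and (346,177), and the beaker and tip box clear above. I'll cross-check the positions from this view.

```bash
python3 - <<'E'
from pl import *
P=vision.camera_params("wrist"); im=cv2.imread("pics/wr1.png").astype(int); b,g,r=im[...,0],im[...,1],im[...,2]
ys,xs=np.nonzero(((r>g+70)&(r>b+70))[150:180,275:310]); ys+=150;xs+=275
print(len(xs),xs.min(),xs.max(),ys.min(),ys.max(),xs.mean(),ys.mean())
w=onz("wrist",(xs.mean(),ys.mean()),.065,P); print("post",w,inv(w))
for uv in [(209,159),(348,175)]: w=onz("wrist",uv,.012,P); print(w,inv(w))
print("pred post px", proj("wrist",(.5943,-.0297,.08),P),proj("wrist",(.5943,-.0297,.035),P))
E
python3 -c "
import cv2;a=cv2.imread('pics/wr1.png')[130:270,190:370];cv2.imwrite('pics/wr1z.png',cv2.resize(a,None,fx=4,fy=4,interpolation=2))"
```

```text
87 288 298 158 169 292.5402298850575 163.5632183908046
post [ 0.5974853  -0.02903471  0.065     ] [0.02969192 0.10642748]
[0.47615744 0.00280125 0.012     ] [-0.09447668  0.08864724]
[ 0.68307233 -0.08380949  0.012     ] [0.12983314 0.08918942]
pred post px [291.82061737 166.81121893] [287.96358903 160.74952124]
```

View pics/wr1z.png

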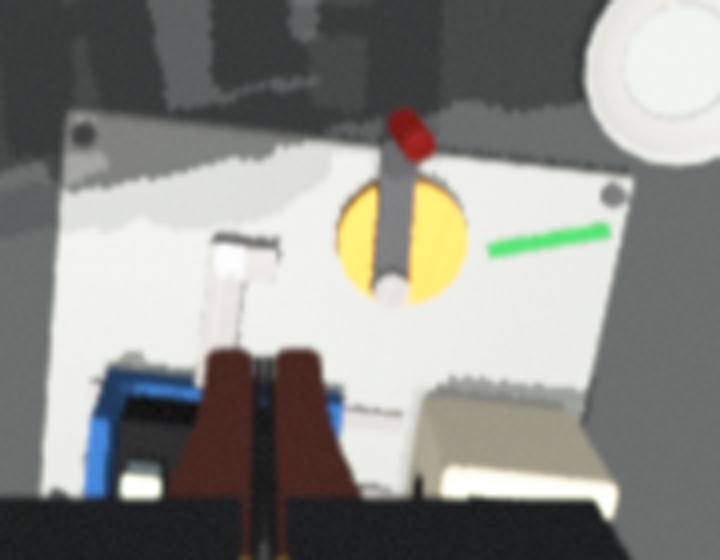

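Emit:
{"name": "drive_tool", "arguments": {"increments": [[[-0.3, 2, 0], [0, 0, 0]], [[-0.3, 5, 0], [0, 0, 0]], [[-0.3, 8, 0], [0, 0, 0]], [[-0.3, 11, 0], [0, 0, 0]], [[-0.3, 14, 0], [0, 0, 0]], [[-0.3, 17, 0], [0, 0, 0]], [[-0.3, 19, 0], [0, 0, 0]], [[-0.3, 20.2, 0], [0, 0, 0]], [[-0.3, 20.5, 0], [0, 0, 0]], [[-0.3, 20.5, 0], [0, 0, 0]]]}}

```text
time_s: 3.2
tool_pos: [0.5468, -0.0168, 0.0463]
eef_rot: [0.425, -0.565, 0.565, -0.426]
ft_force: [0.2, 0.1, 0.0]
width: 0.0006
```

```bash
cat >> pl.py <<'E'
AX=np.array([.5775,-.0925])
def arc(c,off=.0195,z=.045,r=.065):  # TCP for cam angle c (contact)
    ph=c+.3+th; p=AX+r*np.array([np.cos(ph),np.sin(ph)]); yaw=ph-np.pi/2
    q=p-off*np.array([np.cos(yaw),np.sin(yaw)]); return (*q,z),yaw
E
python3 - <<'E'
from pl import *
cv2.imwrite("pics/wr2.png",vision.camera("wrist"))
print(ctrl.observe()["tool_pos"])
for c in np.arange(1.5,-.11,-.1): print(round(c,2),end=" "); go(*arc(c))
E
```

```text
[ 0.54728717 -0.01665512  0.04701931]
1.5 shift [0.21 0.21 2.35] turn [-0.002 -0.11  -0.   ]
1.4 shift [-0.02  0.21  2.98] turn [-0.002 -0.01  -0.   ]
1.3 shift [-0.19  0.21  3.64] turn [-0.002  0.09  -0.   ]
1.2 shift [-0.29  0.21  4.31] turn [-0.002  0.19  -0.   ]
1.1 shift [-0.33  0.21  4.99] turn [-0.002  0.29  -0.001]
1.0 shift [-0.3   0.21  5.66] turn [-0.002  0.39  -0.001]
0.9 shift [-0.2   0.21  6.34] turn [-0.002  0.49  -0.001]
0.8 shift [-0.03  0.21  6.99] turn [-0.002  0.59  -0.001]
0.7 shift [0.2  0.22 7.63] turn [-0.002  0.69  -0.001]
0.6 shift [0.5  0.22 8.24] turn [-0.002  0.79  -0.001]
0.5 shift [0.85 0.22 8.82] turn [-0.002  0.89  -0.001]
0.4 shift [1.26 0.22 9.36] turn [-0.002  0.99  -0.001]
0.3 shift [1.72 0.22 9.86] turn [-1.00e-03  1.09e+00 -1.00e-03]
0.2 shift [ 2.23  0.22 10.31] turn [-1.00e-03  1.19e+00 -1.00e-03]
0.1 shift [ 2.78  0.22 10.7 ] turn [-1.00e-03  1.29e+00 -1.00e-03]
-0.0 shift [ 3.37  0.22 11.04] turn [-1.00e-03  1.39e+00 -2.00e-03]
-0.1 shift [ 3.99  0.22 11.32] turn [-1.00e-03  1.49e+00 -2.00e-03]
```

View pics/wr2.png

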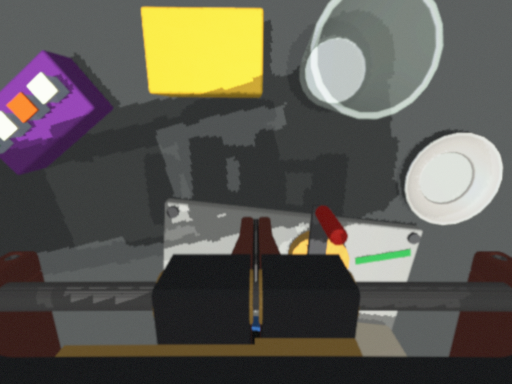

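Emit:
{"name": "drive_tool", "arguments": {"increments": [[[0, 0, 1], [0, 0, 0]], [[0, 0, 2], [0, 0, 0]], [[0, 0.1, 3], [0, 0, 0]], [[-0.2, 0.1, 3.6], [0, 0.1, 0]], [[-0.3, 0.1, 4.3], [0, 0.2, 0]], [[-0.3, 0.1, 5], [0, 0.3, 0]], [[-0.3, 0.1, 5.65], [0, 0.4, 0]], [[-0.2, 0.1, 6.3], [0, 0.5, 0]], [[-0.2, 0.1, 6.3], [0, 0.5, 0]], [[-0.2, 0.1, 6.3], [0, 0.5, 0]]]}}

```text
time_s: 4.25
tool_pos: [0.6083, -0.0318, 0.0445]
eef_rot: [0.274, -0.652, 0.652, -0.274]
ft_force: [0.0, 0.2, -0.2]
width: 0.0004
```

Run:
```python
from pl import *
cv2.imwrite("pics/wr3.png",vision.camera("wrist"))
im=vision.camera("top"); cv2.imwrite("pics/top3.png",cv2.resize(im[95:265,190:410],None,fx=3.5,fy=3.5,interpolation=2))
print(ctrl.observe()["ft_force"])
for c in np.arange(.9,-.31,-.1): print(round(c,2),end=" "); go(*arc(c))
```

```text
[-0.16012026 -0.09245579  1.25987845]
0.9 shift [-0.01 -0.03  0.09] turn [-0.    -0.007 -0.   ]
0.8 shift [-0.18 -0.03  0.75] turn [-0.     0.093 -0.   ]
0.7 shift [-0.28 -0.03  1.42] turn [-0.     0.193 -0.   ]
0.6 shift [-0.31 -0.03  2.1 ] turn [-0.     0.293 -0.   ]
0.5 shift [-0.28 -0.03  2.78] turn [-0.     0.393 -0.   ]
0.4 shift [-0.18 -0.03  3.45] turn [-0.     0.493 -0.   ]
0.3 shift [-0.01 -0.03  4.1 ] turn [-0.     0.593 -0.   ]
0.2 shift [ 0.23 -0.03  4.74] turn [-0.     0.693 -0.   ]
0.1 shift [ 0.52 -0.03  5.35] turn [-0.     0.793 -0.   ]
0.0 shift [ 0.88 -0.03  5.93] turn [-0.     0.893 -0.   ]
-0.1 shift [ 1.29 -0.03  6.47] turn [-0.     0.993 -0.   ]
-0.2 shift [ 1.75 -0.03  6.96] turn [-0.     1.093 -0.   ]
-0.3 shift [ 2.26 -0.03  7.41] turn [-0.     1.193 -0.   ]
```

View pics/wr3.png

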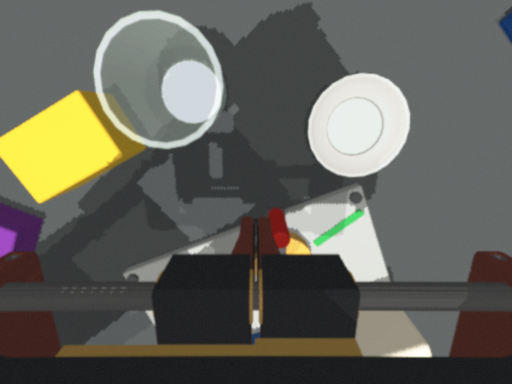

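View pics/top3.png

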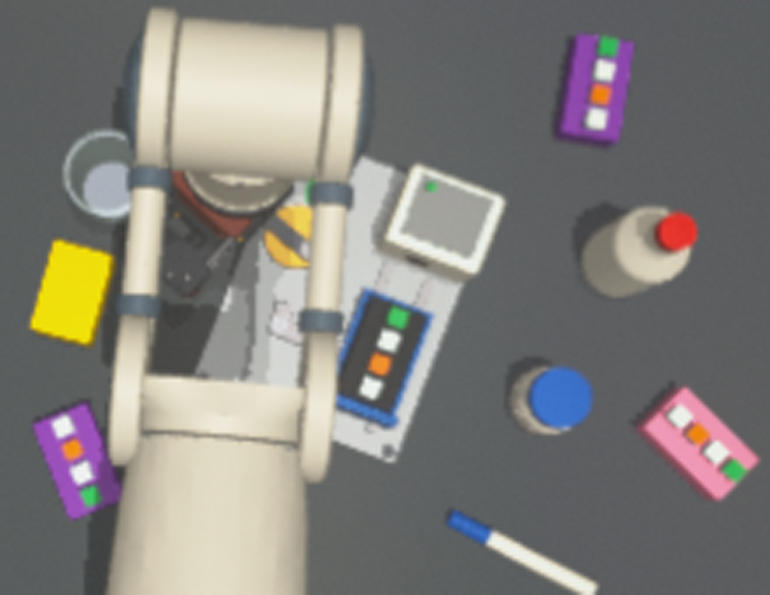

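The lever is turning: the post is now beside the finger at (280,230) in the wrist view, and the dark arm is more oblique. I'll continue.

Emit:
{"name": "drive_tool", "arguments": {"increments": [[[-0.2, 0, 0.7], [0, 0.1, 0]], [[-0.3, 0, 1.4], [0, 0.2, 0]], [[-0.3, 0, 2.05], [0, 0.3, 0]], [[-0.3, 0, 2.75], [0, 0.4, 0]], [[-0.2, 0, 3.4], [0, 0.5, 0]], [[0, 0, 4.1], [0, 0.6, 0]], [[0.2, 0, 4.7], [0, 0.7, 0]], [[0.5, 0, 5.3], [0, 0.8, 0]], [[0.9, 0, 5.9], [0, 0.9, 0]], [[0.9, 0, 5.9], [0, 0.9, 0]]]}}

```text
time_s: 5.35
tool_pos: [0.6435, -0.0797, 0.0447]
eef_rot: [0.038, 0.706, -0.706, -0.038]
ft_force: [0.5, 0.7, 1.0]
width: 0.0004
```

Run:
```python
from pl import *
cv2.imwrite("pics/wr4.png",vision.camera("wrist"))
im=vision.camera("side"); cv2.imwrite("pics/side4.png",cv2.resize(im[120:250,170:370],None,fx=4,fy=4,interpolation=2))
print(ctrl.observe()["ft_force"])
for c in np.arange(0,-.41,-.1): print(round(c,2),end=" "); go(*arc(c))
```

```text
[ 0.01325115 -0.15626861  0.46440872]
0.0 shift [-0.06 -0.02 -0.01] turn [-0.    -0.006 -0.   ]
-0.1 shift [-0.23 -0.02  0.65] turn [-0.     0.094 -0.   ]
-0.2 shift [-0.33 -0.02  1.32] turn [-0.     0.194 -0.   ]
-0.3 shift [-0.36 -0.02  1.99] turn [-0.     0.294 -0.   ]
-0.4 shift [-0.33 -0.02  2.67] turn [-0.     0.394 -0.   ]
```

View pics/wr4.png

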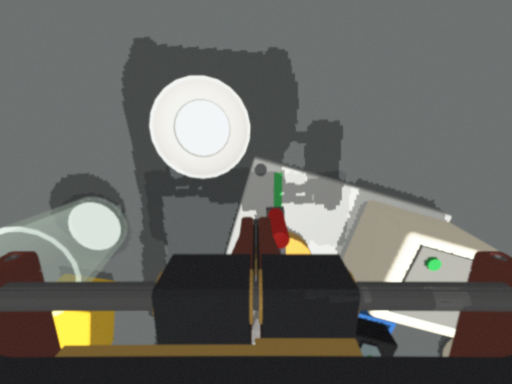

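View pics/side4.png

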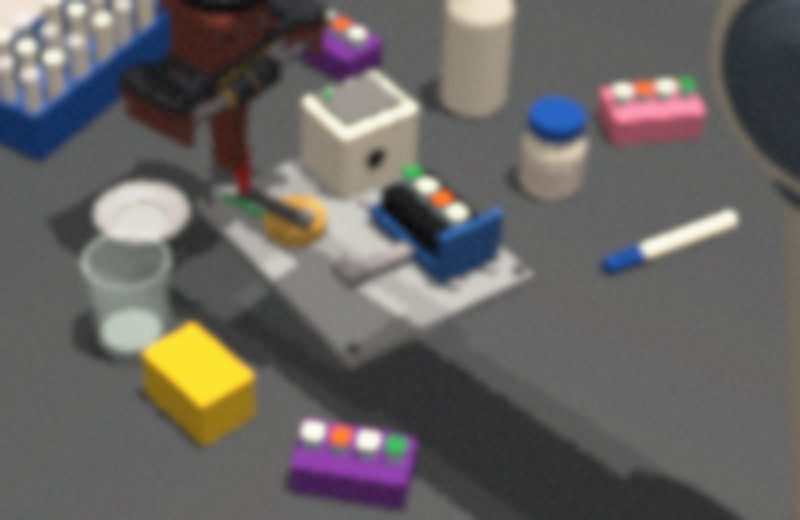

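Run:
```python
from pl import *
P=vision.camera_params("wrist"); im=cv2.imread("pics/wr4.png").astype(int); b,g,r=im[...,0],im[...,1],im[...,2]
m=((r>g+90)&(r>b+90)); m[:200]=0;m[250:]=0;m[:,:264]=0;m[:,295:]=0
ys,xs=np.nonzero(m); print(len(xs),xs.min(),xs.max(),ys.min(),ys.max())
# top end = lower in image
t=ys>ys.max()-10
for uv,z in [((xs.mean(),ys.mean()),.058),((xs[t].mean(),ys[t].mean()),.079)]:
    w=onz("wrist",uv,z,P); d=inv(w)-[.035,.04]; print(w,"R",np.linalg.norm(d),"cam",np.arctan2(d[1],d[0])-.3)
ys,xs=np.nonzero((g>r+30)&(g>b+20)&(np.indices(g.shape)[1]<300)); w=onz("wrist",(xs.mean(),ys.mean()),.012,P); d=inv(w)-[.035,.04]; print("green",len(xs),xs.mean(),ys.mean(),d,np.arctan2(d[1],d[0]))
```

```text
459 269 288 209 247
[ 0.64020689 -0.09475022  0.058     ] R 0.06367391441635672 cam 0.060503422694658526
[ 0.64093849 -0.09474711  0.079     ] R 0.06440486364026256 cam 0.06098706264539172
green 283 277.63957597173146 189.07773851590105 [0.07489553 0.02439167] 0.3148430954087226
```

The cam measures about 0.06 rad from the post, so it is at the low point. I'll back off and then lift.

Emit:
{"name": "drive_tool", "arguments": {"increments": [[[0, 0, -1], [0, 0, 0]], [[0, 0, -2], [0, 0, 0]], [[0, -1, -3], [0, 0, 0]], [[0, -3, -3], [0, 0, 0]], [[0, -6, -3], [0, 0, 0]], [[0, -9, -3], [0, 0, 0]], [[0, -12, -3], [0, 0, 0]], [[0, -14, -3], [0, 0, 0]], [[0, -15, -3], [0, 0, 0]], [[0, -15, -3], [0, 0, 0]]]}}

```text
time_s: 6.45
tool_pos: [0.6474, -0.0491, 0.1971]
eef_rot: [-0.039, -0.706, 0.706, 0.037]
ft_force: [-0.1, -0.6, 0.6]
width: 0.0003
```

Run:
```python
from pl import *
pp=S(-.075,-.045); d=np.array([np.cos(th),np.sin(th)]); print(pp,d)
q=pp-d*.06; print(q)
go((*q,.195),th)
```

```text
[ 0.44220375 -0.12792011] [ 0.92151261 -0.38834844]
[ 0.386913  -0.1046192]
shift [25.31  0.12  8.31] turn [-0.002 -1.279 -0.003]
```

Emit:
{"name": "drive_tool", "arguments": {"increments": [[[2, 0, 0.7], [0, -0.1, 0]], [[5, 0, 1.6], [0, -0.23, 0]], [[8, 0, 2.6], [0, -0.37, 0]], [[11, 0, 3.6], [0, -0.51, 0]], [[14, 0, 4.6], [0, -0.65, 0]], [[17, 0, 5.6], [0, -0.79, 0]], [[20, 0, 6.6], [0, -0.93, 0]], [[22.5, 0, 7.4], [0, -1.07, 0]], [[24.5, 0, 8], [0, -1.2, 0]], [[25.3, 0, 8.3], [0, -1.28, 0]]]}}

```text
time_s: 7.45
tool_pos: [0.3845, -0.1048, 0.1934]
eef_rot: [-0.393, 0.589, -0.588, 0.392]
ft_force: [0.6, -0.0, 0.5]
width: 0.0005
```

Run:
```python
from pl import *
cv2.imwrite("pics/wr5.png",vision.camera("wrist"))
im=vision.camera("side"); cv2.imwrite("pics/side5.png",cv2.resize(im[120:250,170:370],None,fx=4,fy=4,interpolation=2))
im=vision.camera("top"); cv2.imwrite("pics/top5.png",cv2.resize(im[95:265,190:410],None,fx=3.5,fy=3.5,interpolation=2))
pp=S(-.075,-.045); d=np.array([np.cos(th),np.sin(th)])
go((*(pp-d*.05),.045),th)
```

```text
shift [-0.05 14.87  1.11] turn [ 0.001 -0.002 -0.   ]
```

View pics/wr5.png

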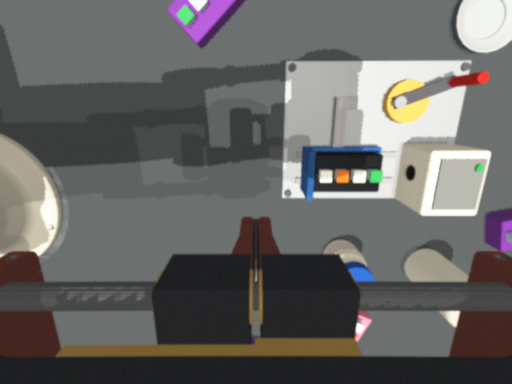

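View pics/top5.png

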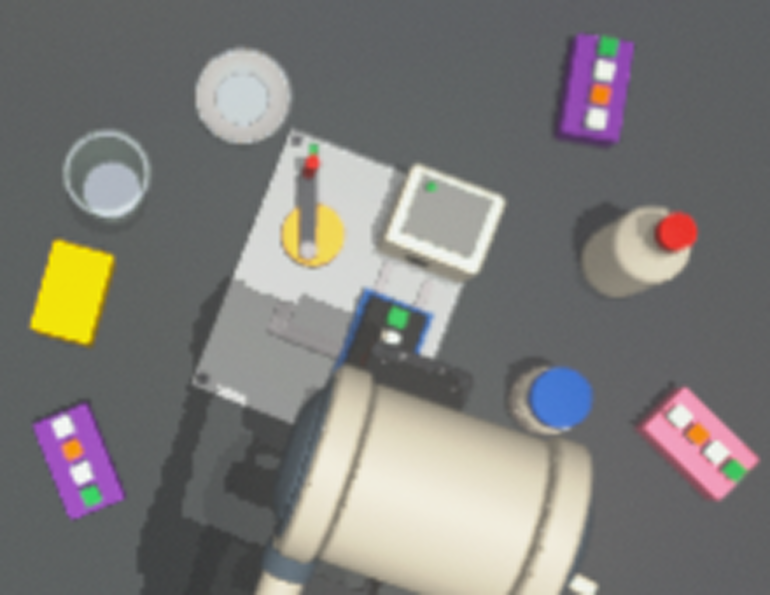

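View pics/side5.png

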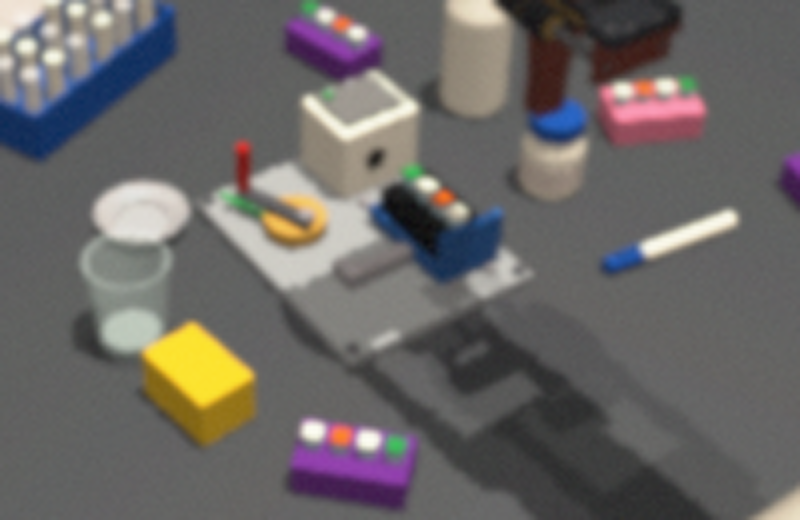

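The lever now lies over the green line: in the top view the post is at (312,163) and the green shows beyond it. The carriage is still back. I'll check the plate from the wrist view, where its top edge runs from (308,148) to (308,198).

```bash
python3 - <<'E'
from pl import *
P=vision.camera_params("wrist"); im=cv2.imread("pics/wr5.png").astype(int); b,g,r=im[...,0],im[...,1],im[...,2]
m=(b>r+60)&(b>g+30); m[:140]=0;m[205:]=0;m[:,:290]=0;m[:,400:]=0
ys,xs=np.nonzero(m); k=xs<313; print(xs.min(),[(x,ys[xs==x].min(),ys[xs==x].max()) for x in range(301,316)])
for y in (155,170,190): print(y, xs[ys==y].min())
E
python3 -c "
import cv2;a=cv2.imread('pics/wr5.png')[130:220,270:410];cv2.imwrite('pics/wr5z.png',cv2.resize(a,None,fx=5,fy=5,interpolation=2))"
```

```text
Traceback (most recent call last):
ValueError: zero-size array to reduction operation minimum which has no identity
```

View pics/wr5z.png

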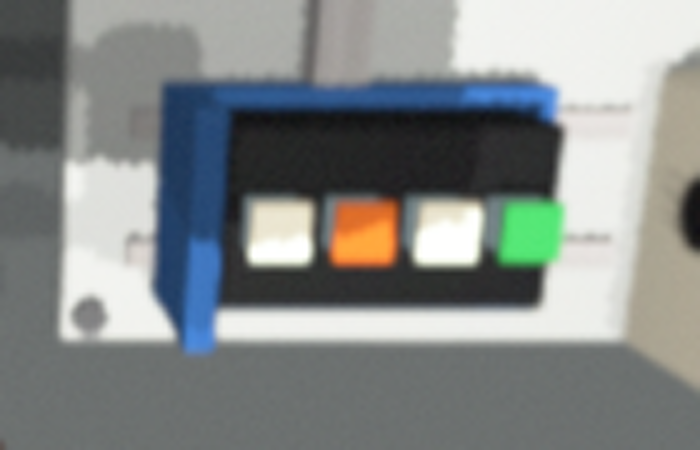

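Run:
```python
from pl import *
P=vision.camera_params("wrist")
for uv in [(192,95),(185,350)]:
    w=onz("wrist",(uv[0]/5+270,uv[1]/5+130),.065,P); print(w,inv(w))
```

```text
[ 0.45623071 -0.09738111  0.065     ] [-0.07393375 -0.01141058]
[ 0.43342211 -0.15561251  0.065     ] [-0.07233809 -0.07392924]
```

Emit:
{"name": "drive_tool", "arguments": {"increments": [[[0, 1, 0], [0, 0, 0]], [[0, 3, 0], [0, 0, 0]], [[0, 6, 0], [0, 0, 0]], [[0, 9, 0], [0, 0, 0]], [[0, 12, 0], [0, 0, 0]], [[0, 13.8, 0], [0, 0, 0]], [[0, 14.7, 0.5], [0, 0, 0]], [[0, 14.8, 1], [0, 0, 0]], [[0, 14.8, 1], [0, 0, 0]], [[0, 14.8, 1], [0, 0, 0]]]}}

```text
time_s: 8.6
tool_pos: [0.3963, -0.109, 0.0478]
eef_rot: [0.391, -0.589, 0.59, -0.391]
ft_force: [0.2, -0.4, -0.4]
width: 0.0006
```

Run:
```python
from pl import *
pp=S(-.075,-.045); d=np.array([np.cos(th),np.sin(th)])
print(inv(ctrl.observe()["tool_pos"]))
go((*(pp-d*.0135),.045),th)
go((*(pp+d*(.0335-.0135)),.045),th)
```

```text
[-0.12464854 -0.0454132 ]
shift [-0.04  0.29  3.61] turn [-0.001 -0.    -0.   ]
shift [-0.04  0.29  6.96] turn [-0.001 -0.    -0.   ]
```

Emit:
{"name": "drive_tool", "arguments": {"increments": [[[0, 0.1, 1.2], [0, 0, 0]], [[0, 0.2, 2.4], [0, 0, 0]], [[0, 0.2, 3.2], [0, 0, 0]], [[0, 0.2, 3.7], [0, 0, 0]], [[0, 0.2, 4.2], [0, 0, 0]], [[0, 0.2, 4.7], [0, 0, 0]], [[0, 0.2, 5.2], [0, 0, 0]], [[0, 0.2, 5.7], [0, 0, 0]], [[0, 0.2, 6.1], [0, 0, 0]], [[0, 0.2, 6.5], [0, 0, 0]]]}}

```text
time_s: 9.6
tool_pos: [0.4556, -0.1341, 0.0447]
eef_rot: [-0.391, 0.589, -0.589, 0.391]
ft_force: [0.4, -1.1, -0.5]
width: 0.0007
```

Run:
```python
from pl import *
cv2.imwrite("pics/wr6.png",vision.camera("wrist"))
s=ctrl.observe();print(inv(s["tool_pos"]),s["ft_force"])
im=vision.camera("side"); cv2.imwrite("pics/side6.png",cv2.resize(im[120:250,170:370],None,fx=4,fy=4,interpolation=2))
```

```text
[-0.0598473  -0.04557338] [-0.31677966 -0.07955798  0.91940106]
```

View pics/wr6.png

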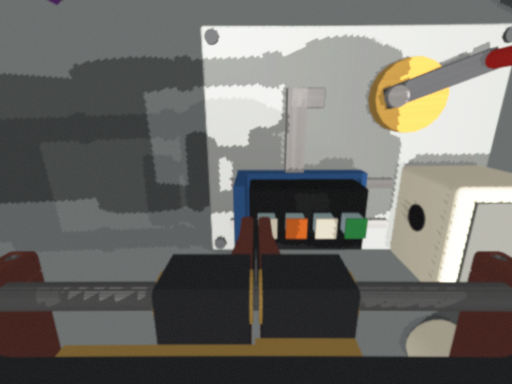

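View pics/side6.png

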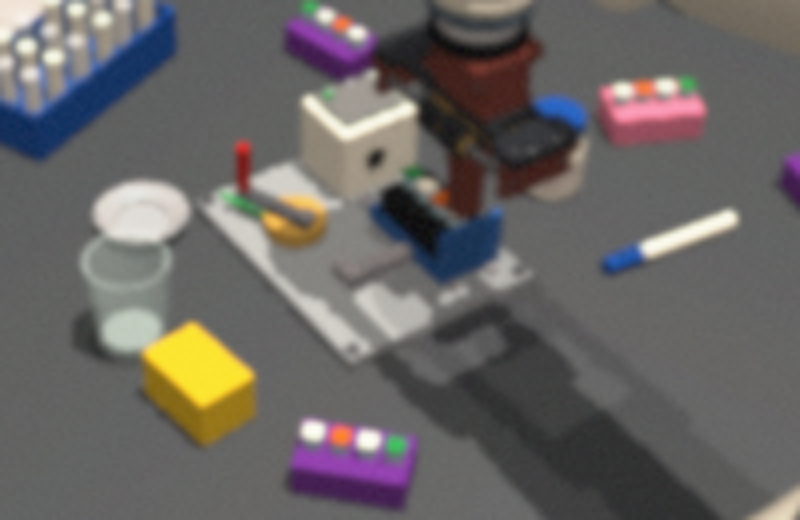

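The side view is surprising: the finger appears beyond the blue plate rather than behind it, the carriage seems unmoved, and the force is about 0. I'll check the projected TCP before moving further.

```bash
python3 - <<'E'
from pl import *
s=ctrl.observe(); T=s["tool_pos"]; print(T, s["time_s"])
P=vision.camera_params("wrist"); Q=vision.camera_params("side")
f=lambda X:((proj("side",X,Q)-[170,120])*4).round(0)
print("wrist tcp",proj("wrist",T,P),"z+.05",proj("wrist",T+[0,0,.05],P))
print("side tcp",f(T),f(T+[0,0,.05]))
for dx in (0,.01,.02,.03,.0335):
  print(dx,"plate top L,R rear edge",[f((*S(-.075+dx,y),.065)) for y in(-.015,-.075)], "wrist",[proj("wrist",(*S(-.075+dx,y),.065),P).round(0) for y in(-.015,-.075)])
print(-np.array(Q["extrinsics"])[:3,:3].T@np.array(Q["extrinsics"])[:3,3])
E
python3 -c "
import cv2;a=cv2.imread('pics/wr6.png')[150:290,190:390];cv2.imwrite('pics/wr6z.png',cv2.resize(a,None,fx=4,fy=4,interpolation=2))"
```

```text
[ 0.45560669 -0.13415266  0.04465987] 9.7
wrist tcp [254.6802048  219.22609855] z+.05 [254.40849755 253.56419641]
side tcp [460. 234.] [464. 185.]
0 plate top L,R rear edge [array([442., 238.]), array([502., 211.])] wrist [array([231., 187.]), array([234., 270.])]
0.01 plate top L,R rear edge [array([434., 231.]), array([494., 204.])] wrist [array([247., 187.]), array([248., 270.])]
0.02 plate top L,R rear edge [array([426., 225.]), array([487., 198.])] wrist [array([263., 187.]), array([262., 270.])]
0.03 plate top L,R rear edge [array([419., 218.]), array([479., 191.])] wrist [array([278., 187.]), array([276., 270.])]
0.0335 plate top L,R rear edge [array([416., 215.]), array([476., 189.])] wrist [array([284., 187.]), array([281., 270.])]
[-0.03567199  0.83562416  0.97996699]
```

View pics/wr6z.png

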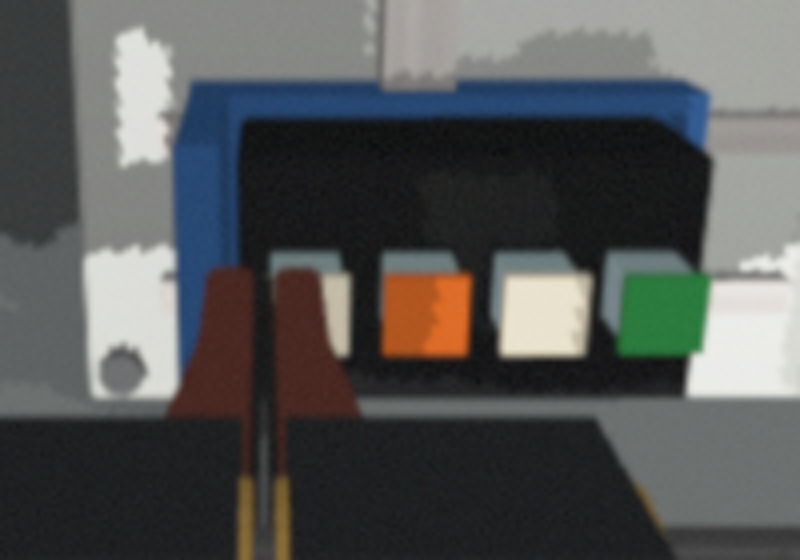

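Run:
```python
from pl import *
P=vision.camera_params("wrist"); E=np.array(P["extrinsics"]); c=-E[:3,:3].T@E[:3,3]; print("cam",inv(c),c[2])
for n,X in [("RL corner",(*S(-.1,.09),.012)),("RR",(*S(-.1,-.09),.012)),("head rear top left",(*S(.058,-.012),.084)),("head bottom left",(*S(.058,-.012),.012)),("bolt?",(*S(-.09,-.08),.012)),("tray base RL",(*S(-.075,-.015),.016))]: print(n,proj("wrist",X,P).round(0))
im=vision.camera("wrist"); cv2.imwrite("pics/wr7.png",im); im=vision.camera("side"); cv2.imwrite("pics/side7.png",cv2.resize(im[150:200,260:320],None,fx=12,fy=12,interpolation=2))
```

```text
cam [-0.05959917  0.0324399 ] 0.23130107039195064
RL corner [199.  26.]
RR [211. 251.]
head rear top left [464. 191.]
head bottom left [399. 166.]
bolt? [222. 241.]
tray base RL [237. 171.]
```

View pics/wr7.png

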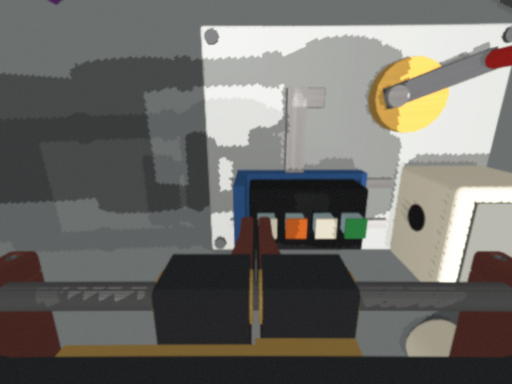

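View pics/side7.png

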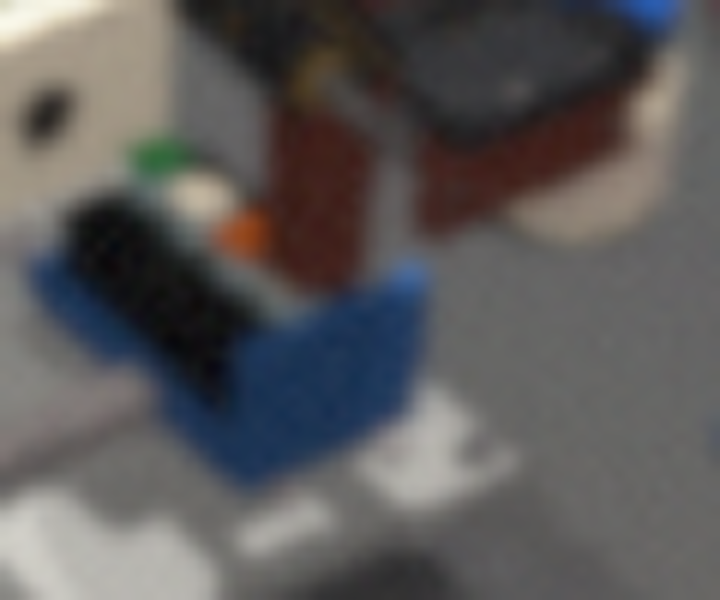

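Both views now agree. The wrist image puts the near edge of the closed fingertips (20 mm wide) at z ≈ 0.068, although the TCP reads 0.045. Shut, the fingers end about 2 cm above the TCP, so they slid over the 65 mm plate without contact. The carriage has not moved. I'll lift straight up, go back, and come in lower.

Emit:
{"name": "drive_tool", "arguments": {"increments": [[[0, -1, 0], [0, 0, 0]], [[0, -3, 0], [0, 0, 0]], [[0, -4, 0], [0, 0, 0]], [[0, -4, -2], [0, 0, 0]], [[0, -4, -4], [0, 0, 0]], [[0, -4, -6], [0, 0, 0]], [[0, -4, -6.5], [0, 0, 0]], [[0, -2, -6.5], [0, 0, 0]], [[0, 0, -6.5], [0, 0, 0]], [[0, 0, -6.5], [0, 0, 0]]]}}

```text
time_s: 10.8
tool_pos: [0.3942, -0.1083, 0.0424]
eef_rot: [-0.392, 0.59, -0.588, 0.39]
ft_force: [0.1, -0.8, -0.1]
width: 0.0005
```

Run:
```python
from pl import *
s=ctrl.observe(); T=s["tool_pos"]; print(T,inv(T))
im=vision.camera("side"); Q=vision.camera_params("side")
a=cv2.resize(im[130:210,250:350],None,fx=7,fy=7,interpolation=2)
for h in (0,.01,.02,.03):
    u,v=(proj("side",T+[0,0,h],Q)-[250,130])*7; cv2.circle(a,(int(u),int(v)),3,(0,255,0),-1)
cv2.imwrite("pics/side8.png",a); cv2.imwrite("pics/wr8.png",vision.camera("wrist"))
```

```text
[ 0.3942069  -0.10834743  0.04242171] [-0.12683072 -0.04560303]
```

View pics/side8.png

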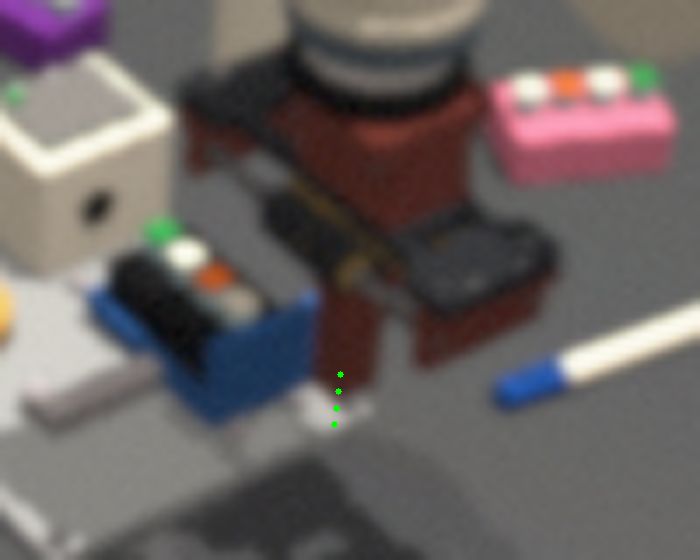

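View pics/wr8.png

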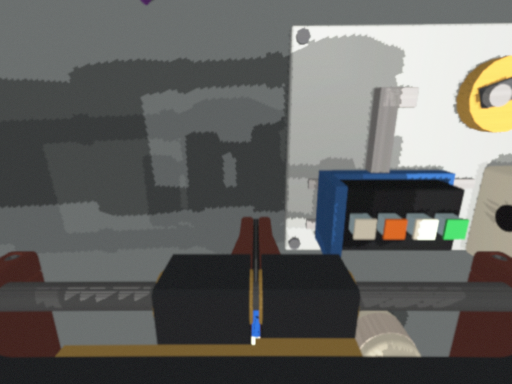

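The side view with TCP dots confirms it: the fingertip ends about 20 mm above the TCP point. I'll lower by 2 cm, so the tip is at about 0.042, and push.

Emit:
{"name": "drive_tool", "arguments": {"increments": [[[0, 1, 0], [0, 0, 0]], [[0, 2, 0], [0, 0, 0]], [[0, 2, 1.5], [0, 0, 0]], [[0, 2, 3], [0, 0, 0]], [[0, 2, 3.7], [0, 0, 0]], [[0, 2, 4.3], [0, 0, 0]], [[0, 2, 4.8], [0, 0, 0]], [[0, 2, 5.3], [0, 0, 0]], [[0, 2, 5.3], [0, 0, 0]], [[0, 2, 5.3], [0, 0, 0]]]}}

```text
time_s: 11.9
tool_pos: [0.4446, -0.1295, 0.0248]
eef_rot: [0.391, -0.589, 0.589, -0.391]
ft_force: [-0.1, 0.2, 0.1]
width: 0.0006
```

Run:
```python
from pl import *
s=ctrl.observe(); T=s["tool_pos"]; print(T,inv(T),s["ft_force"])
im=vision.camera("side"); 
cv2.imwrite("pics/side9.png",cv2.resize(im[130:210,230:330],None,fx=7,fy=7,interpolation=2)); cv2.imwrite("pics/wr9.png",vision.camera("wrist"))
```

```text
[ 0.44457351 -0.12945707  0.02480792] [-0.07221936 -0.04549604] [-0.11719776  0.2251373   0.1260837 ]
```

View pics/side9.png

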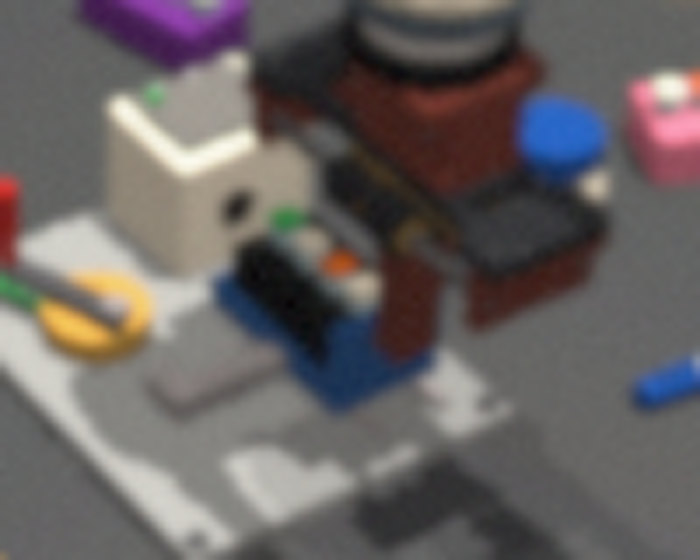

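View pics/wr9.png

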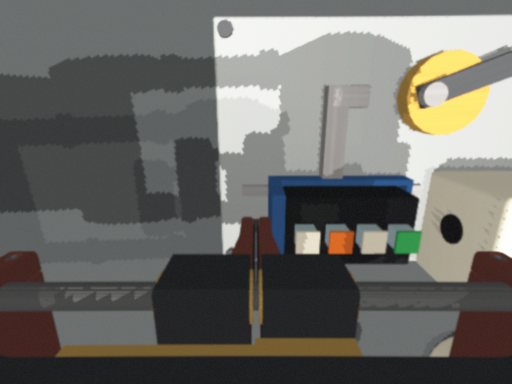

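The finger is now against the plate's rear face, and the carriage front (about column 412) is moving toward the head (about column 430). I'll push on.

Emit:
{"name": "drive_tool", "arguments": {"increments": [[[0, 0, 0.3], [0, 0, 0]], [[0, 0, 0.6], [0, 0, 0]], [[0, 0, 0.9], [0, 0, 0]], [[0, 0, 1.2], [0, 0, 0]], [[0, 0, 1.5], [0, 0, 0]], [[0, 0, 1.7], [0, 0, 0]], [[0, 0, 1.9], [0, 0, 0]], [[0, 0, 2], [0, 0, 0]], [[0, 0, 2.1], [0, 0, 0]], [[0, 0, 2.1], [0, 0, 0]]]}}

```text
time_s: 13.0
tool_pos: [0.4638, -0.1375, 0.0247]
eef_rot: [0.391, -0.589, 0.589, -0.391]
ft_force: [-0.9, 0.6, 1.6]
width: 0.0006
```

Run:
```python
from pl import *
s=ctrl.observe(); T=s["tool_pos"]; print(T,inv(T),s["ft_force"])
cv2.imwrite("pics/wr10.png",vision.camera("wrist"))
```

```text
[ 0.46380765 -0.13754778  0.02469306] [-0.05135285 -0.04548218] [-0.86627489  0.59711939  1.60070974]
```

View pics/wr10.png

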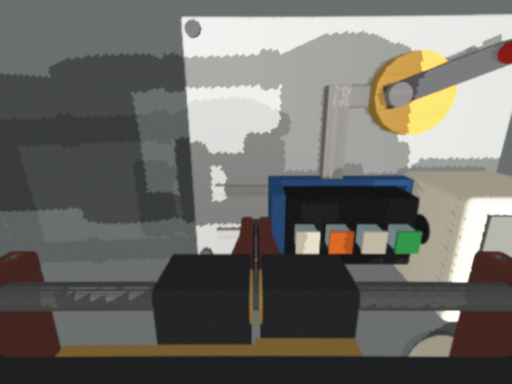

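Emit:
{"name": "drive_tool", "arguments": {"increments": [[[0, 0, 0.1], [0, 0, 0]], [[0, 0, 0.1], [0, 0, 0]], [[0, 0, 0.2], [0, 0, 0]], [[0, 0, 0.2], [0, 0, 0]], [[0, 0, 0.3], [0, 0, 0]], [[0, 0, 0.3], [0, 0, 0]], [[0, 0, 0.4], [0, 0, 0]], [[0, 0, 0.4], [0, 0, 0]], [[0, 0, 0.4], [0, 0, 0]], [[0, 0, 0.4], [0, 0, 0]]]}}

```text
time_s: 14.05
tool_pos: [0.4642, -0.1378, 0.0247]
eef_rot: [-0.393, 0.591, -0.587, 0.389]
ft_force: [-15.8, 7.5, 10.3]
width: 0.0003
```

The force rose to about 17 N with only 0.5 mm of movement. Plate rear ≈ -0.051 + 0.010 = -0.041 m, against an expected home of -0.0415. I'll back off and check.

Emit:
{"name": "drive_tool", "arguments": {"increments": [[[0, 0, -0.5], [0, 0, 0]], [[0, 0, -1.5], [0, 0, 0]], [[0, 0, -3], [0, 0, 0]], [[0, -1, -5], [0, 0, 0]], [[0, -4, -7], [0, 0, 0]], [[0, -8, -8], [0, 0, 0]], [[0, -12, -8], [0, 0, 0]], [[0, -15, -8], [0, 0, 0]], [[0, -17, -8], [0, 0, 0]], [[0, -17, -8], [0, 0, 0]]]}}

```text
time_s: 15.05
tool_pos: [0.3948, -0.1085, 0.1981]
eef_rot: [0.39, -0.587, 0.591, -0.392]
ft_force: [-0.6, 0.8, 0.1]
width: 0.0002
```

Run:
```python
from pl import *
cv2.imwrite("pics/wr11.png",vision.camera("wrist"));P=vision.camera_params("wrist")
im=vision.camera("side"); cv2.imwrite("pics/side11.png",cv2.resize(im[120:250,170:370],None,fx=4,fy=4,interpolation=2))
im=vision.camera("top"); cv2.imwrite("pics/top11.png",cv2.resize(im[95:265,190:410],None,fx=3.5,fy=3.5,interpolation=2))
for d in (.0285,.031,.0335): print(d,[proj("wrist",(*S(-.075+d,y),.065),P).round(1) for y in(-.015,-.075)])
a=cv2.imread("pics/wr11.png"); cv2.imwrite("pics/wr11z.png",cv2.resize(a[60:240,290:512],None,fx=3.5,fy=3.5,interpolation=2))
```

```text
0.0285 [array([323.1, 151.9]), array([319.6, 200.3])]
0.031 [array([325.2, 151.9]), array([321.7, 200.3])]
0.0335 [array([327.3, 151.9]), array([323.7, 200.3])]
```

View pics/wr11z.png

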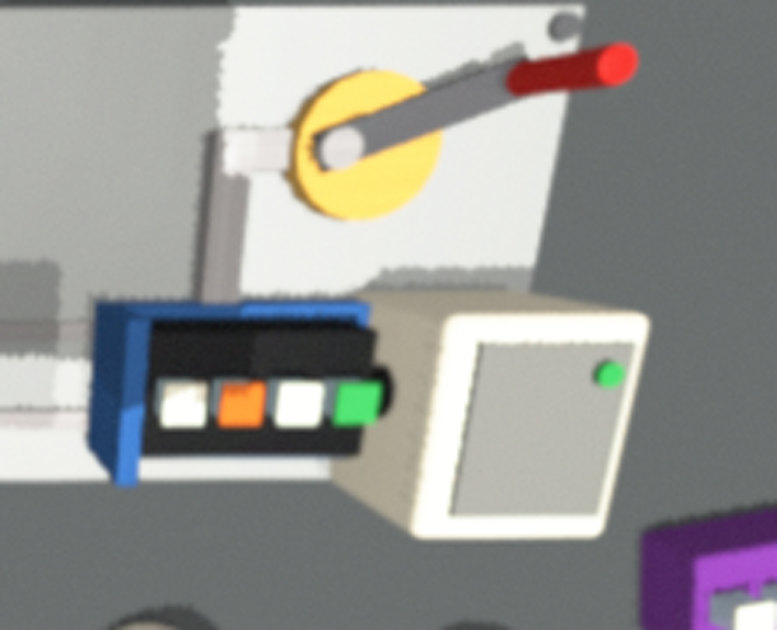

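View pics/side11.png

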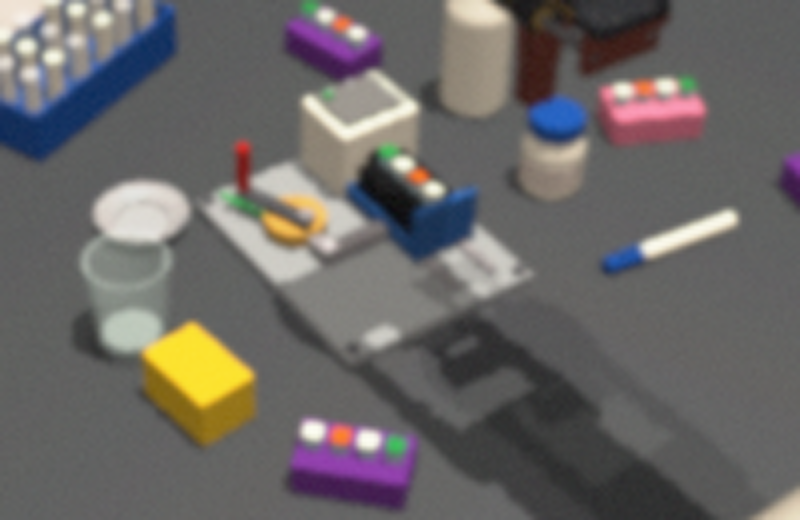

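View pics/top11.png

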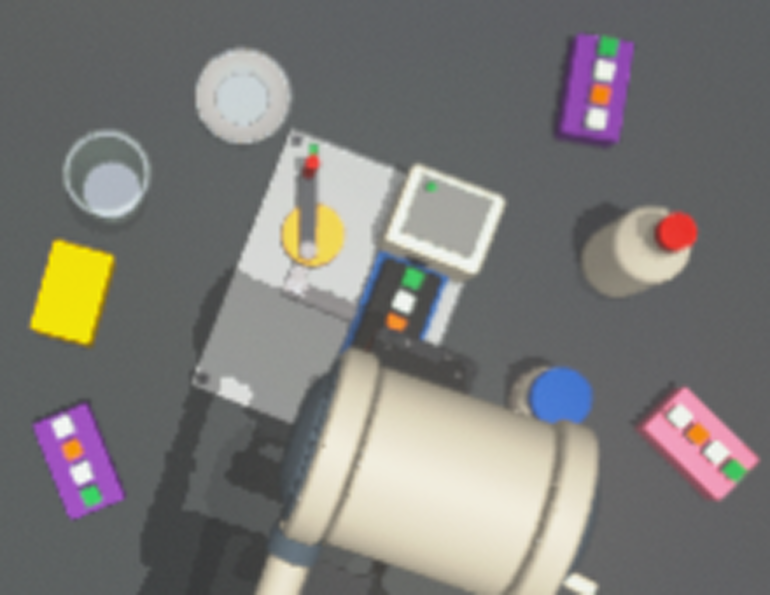

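Run:
```python
from pl import *
P=vision.camera_params("wrist")
for uv in [(127,318),(115,482)]:
    w=onz("wrist",(uv[0]/3.5+290,uv[1]/3.5+60),.065,P); print(inv(w))
w=onz("wrist",(619/3.5+290,64/3.5+60),.08,P); d=inv(w)-[.035,.04]; print("cam",np.hypot(*d),np.arctan2(d[1],d[0])-.3)
w=onz("wrist",(369/3.5+290,305/3.5+60),.035,P);print("tray front",inv(w))
```

```text
[-0.04520404 -0.0134532 ]
[-0.045162   -0.07074679]
cam 0.05825389623989272 0.10124576068153646
tray front [ 0.04952391 -0.01319871]
```

Run:
```python
from pl import *
P=vision.camera_params("wrist"); a=vision.camera("wrist"); print(ctrl.observe()["tool_pos"])
cv2.imwrite("pics/wr12z.png",cv2.resize(a[130:220,300:430],None,fx=6,fy=6,interpolation=2))
f=lambda X:((proj("wrist",X,P)-[300,130])*6).round(0)
print("RL plate corner ref",proj("wrist",(*S(-.1,-.09),.012),P))
for d in (.0285,.031,.0335): print(d,[f((*S(-.075+d,y),.065)) for y in(-.015,-.075)],f((*S(.025+d,-.015),.03)))
print("head bottom-left",f((*S(.058,-.012),.012)),f((*S(.058,-.012),.084)))
```

```text
[ 0.3930564  -0.10783294  0.19285846]
RL plate corner ref [274.75343022 198.93503156]
0.0285 [array([150., 133.]), array([129., 426.])] [578. 108.]
0.031 [array([163., 133.]), array([141., 426.])] [590. 108.]
0.0335 [array([176., 133.]), array([154., 426.])] [602. 108.]
head bottom-left [561.  84.] [754. 132.]
```

View pics/wr12z.png

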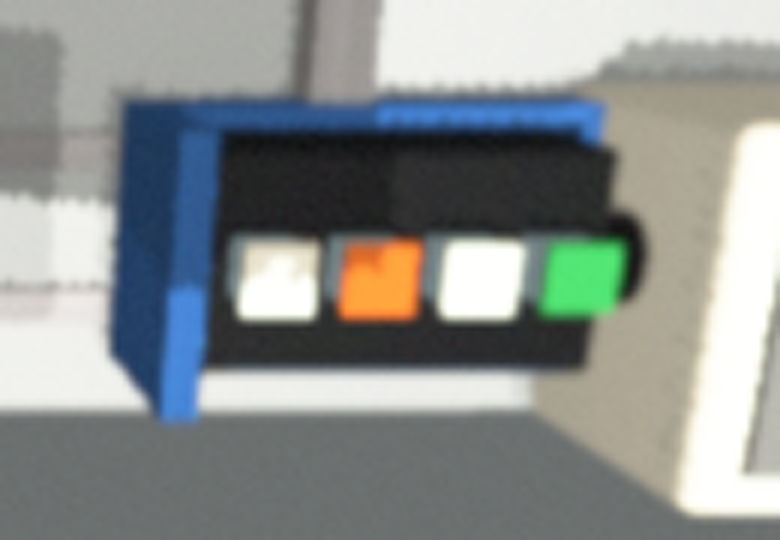

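With the arm settled, the plate's rear top edge is at (183,135)–(160,418) and the tray front corner at (603,105) in the zoomed view. The prediction for 33.5 mm travel is (176,133)–(154,426) and (602,108), so the carriage is home. I'm handing in.

Run:
```python
from rig import ctrl
print(ctrl.observe()["ft_force"]); print(ctrl.job_done())
```

```text
[-0.17234675  0.53847116  0.08876911]
the job is handed in; nothing more can be done
None
```

I pushed the red lever clockwise until it lay over the green line, then pushed the blue carriage forward by its rear plate until it stopped hard against the detector head. The job is handed in; no verdict was reported.

**Last checks:**
- **Cam:** it measured about 0.06 rad off the low point just after the lever push and about 0.10 rad at the end, against a limit of 0.45.
- **Carriage:** it stopped rigidly at about 17 N. With the arm settled, its edges in the wrist view matched the predicted picture for 33.5 mm of travel.
- **Block and bystanders:** the cuvette block sits level in the tray by eye. The beaker, jar, dish, tip box, bottle and marker look unmoved.
- **Robot:** it stands clear of everything with about zero force on the tool.

**What went wrong or disagreed:**
- **First carriage push:** it missed. With the gripper shut, the fingertips end about 20 mm above the reported tool point, so they passed over the plate and the cuvettes. I felt no force and nothing moved, so I backed off, came in 2 cm lower and pushed again.
- **Carriage position:** one wrist measurement gave only about 30 mm of travel, short of the 31 mm needed. It used a camera pose read while the arm was still settling. The repeat at rest agreed with fully home.

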